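Hold a drawer front on a bedside drawer for screwing

ROBOT

A 6-joint arm with a two-finger parallel gripper is mounted at the origin on the work surface. World frame = base frame: x ahead of the robot, y to its left, z up, the work surface at z = 0. Lengths are in mm, angles in rad, forces in N, time in s.
With the tool pointing down it reaches from about 350 to 875 mm from the base axis. Payload 4.2 kg.
Tool frame: the origin (TCP) lies at the very end of the fingers, on their centre line; the grasp point (between the pads) lies 19 mm behind it; z points along the fingers, y is the line along which they close (so a half turn about z gives the same grasp; the last joint's range is limited). The gripper opens to 85 mm and grips with 20 to 120 N. Pads are 22 mm wide; open, the fingers measure 114 mm over their backs; the gripper's body (76 mm by 85 mm) begins 54 mm behind the grasp point. The pads swing forward as they close: fully open they stand 13 mm farther back than shut.
Start: joints at [1.49, 0.385, 0.008, 0, -1.194, -0.259], TCP at [208.279, 589.253, 231.312] pointing down, gripper open.
Joint ranges: [-3.14, 3.14], [-1.21, 2.06], [-1.07, 1.41], [-3.16, 2.05], [-2.99, -0.16], [-3.1, 3.1]. Speed limits (rad/s): [2.79, 2.79, 3.14, 3.14, 3.14, 3.14].

INTERFACE

Orientations are given as a unit quaternion [x, y, z, w].
In Python, from bench import arm gives the robot as it stands. The module is installed in compiled form; this text tells all that it offers.
- The arm moves only by the tool drive_tool, never from a script. Its argument "targets" is a list of rows, each a list of 5 numbers: the closure, from -1 (fully open) to 1 (shut), then the shift along the tool's x, y, z in mm, then the turn about the tool's z in degrees. In form: [[grip, tx, ty, tz, roll], ...]. A call has 1 to 12 rows; each row is the pose to reach, as a shift and turn from the pose commanded when the call began, along the tool's axes at that moment; what a row does not reach only later rows make up. A row lasts 1/10 s, in which the tool goes at most 50 mm and 8.59 degrees, less where a joint would pass 70% of its speed; a pose out of reach is approached as far as the arm can. A call with a gripper value outside its range is refused whole. The fingers move at their own pace and stop on an object; the grip force is fixed at half the most. Time passes only in rows, so rows that repeat a pose let the fingers close. It gives the time, the measured TCP pose, the force, the opening and the grip force at its end, in the units of the state.
- arm.read_state(): the state, without advancing time (a new reading comes with each control period).
- arm.get_image(name): name is "side" or "top" or "wrist"; returns the picture (480x640x3 uint8, blue, green, red); there is no depth.
- arm.camera_params(name): a dict with "fov_y" (degrees; the focal length in pixels is half the picture's height over the tangent of half this angle, whatever the lens; pixels are square), "cx", "cy" (the principal point, pixels), "rvec" (rotation vector, rad) and "tvec" (3), from world to camera coordinates, as OpenCV has them; the wrist camera has in their place "tool_from_camera" (4x4, takes a point from camera to tool coordinates, whose origin is the TCP and whose axes are the flange's). Camera axes: x right, y down, z forward; pixel columns grow to the right and rows downward; lengths in mm; the calibration is good to about 2 mm. The wrist camera is an equidistant fisheye: a pixel r from the principal point sees the ray r / f radians off the axis. A picture is of the moment at which its call begins: read the wrist's pose just before it. camera_params takes no time and is no camera call.
- arm.job_done(): hands the job in; it is judged then, once.
The state is a dict: "clock": time; "joints": joint angles; "joint_vel": joint speeds; "joint_efforts": joint torques, N m; "position": TCP position; "ee_rot": TCP orientation; "contact_force": force on the tool from outside, world axes, zero at the start; "wrist_torque": the same for the moment, N m; "gripper_width": finger opening in mm; "grasp_force": force on a finger pad.
Only numpy, scipy, OpenCV 4.12 (cv2) and the standard library are available. Lean on these libraries where they do the work, as an engineer would, in place of code of your own. Each camera call takes 0.05 s, during which the arm holds its last target. There are 200 camera calls.

TASK

Pick up the loose drawer front, turn it so that its knob faces outwards, and hold it upright against the open end of the drawer in the press jig, ends flush with the drawer's sides and lower edge level with the drawer's bottom. Press the drawer back with it until the jig's pointers stand in the green part of the scale, never running the slide to the end of its travel, and finish while still holding it there with that steady push, so that someone can drive the screws; do not let go. Leave everything else on the table where it is.

Things in the scene. Friction and masses are not known exactly. Their poses are not given: they have to be found in the camera images.
- front: loose drawer front: brown wooden panel 18 mm thick (its x), 140 wide (y), 95 tall (z), about 0.17 kg, standing upright on the table at any yaw. Its -x face carries the black knob; its +x face is plain with four small brass inserts. Origin: centre of the panel's underside, mid-thickness. From 46 mm up (above the knob) both faces are plain and can be pinched from above across the 18 mm
- front_knob (a point): outer end of the black round knob (22 mm across) on the front's outer face: 31 mm from the panel's mid-plane along the front's -x, 35 mm above its underside
- drawer: pale drawer body clamped on the sprung slide: 140 mm wide (y), 118 deep (x), sides 80 tall and 10 thick, open at the top and at the near end where the front goes; a finger fits inside between the sides. Origin: centre of the bottom edge of the open end, 12 mm above the table; +x points into the drawer, the push direction. A seated front: same yaw, origin at (-9, 0, 0) mm
- jig: fixed press jig: grey base plate 12 mm thick, 270 mm long (x), 200 wide (y), that carries the slide with the drawer. Its top is level with the drawer's underside and reaches 75 mm out before the drawer's open end, as a ledge on which the front can stand. Origin: on the table, right below the drawer's origin at rest; same axes as the drawer
- slide (a joint): travel of the sprung slide carrying the drawer, along the drawer's +x: 0 at rest, 0.030 m at its end stop. No preload; 1 mm for each 0.8 N of push. Two small black pointers on the slide run over coloured scales on the base plate, one each side of the drawer: white 0 to 10 mm, green 10 to 20 mm (8 to 16 N), red 20 to 30 mm
- clock: bystander: black bedside alarm clock, 45 x 120 x 85 mm tall, standing loose; origin: centre of its underside, z up. It stands in the one of the two places (left or right of the jig) where the loose front does not
- twin: bystander: a finished drawer like the one to be made (pale body with its front and black knob already on), about 160 x 140 x 95 mm, loose on the table; origin: on its underside, near its middle
- book1: bystander: lower, blue book lying flat, 150 x 210 x 24 mm; origin: centre of its underside
- book2: bystander: upper, green book lying on the blue one, 120 x 180 x 18 mm; origin: centre of its underside
- mug: bystander: white ceramic mug, 80 mm across, 90 mm tall; origin: centre of its underside
- case: bystander: blue spectacle case, 62 x 160 x 36 mm; origin: centre of its underside
- driver: bystander: screwdriver lying beyond the jig for the person who will drive the screws; origin: on its underside, near its middle
- screws: bystander: white two-part tray of brass screws, 70 x 130 x 25 mm; origin: centre of its underside
Mind the look-alikes: they are no part of the job. Of the things that look like the front, take the one that is farthest to the robot's right at the start.

How it is judged:
By the outcome, as a careful person would: the job done as asked, in the order asked, and still so for the second after the job is handed in, while the arm keeps its last pose, push and grip.
It also fails if it takes over 40 s, if anything falls off the work surface, if the arm or the gripper's body presses on something with over 40 N, if the wrist force passes 120 N, or if a joint passes its speed limit or range.

## Working session

There is one attempt and no reset: what is moved stays moved. The work goes in short steps, Python scripts to look and compute and a tool call to move; the robot and the scene stay as the last step left them, time stands still between calls to the robot, and variables do not carry over. Pictures are saved under pics/ and viewed, at most 13 in all, crops included, and the job is handed in when it is done.

Besides the shell and the picture viewer there is one more tool, called after ">>>" as name(argument=value, ...), one argument or row to a line, values as JSON. drive_tool: Moves the arm, as the interface text tells. Its arguments: {"type":"object","properties":{"targets":{"type":"array","items":{"type":"array","items":{"type":"number"}}}},"required":["targets"]}

```bash
mkdir -p pics
python3 - <<'E'
from bench import arm
import cv2
for n in("top","side"):
    cv2.imwrite(f"pics/{n}0.png",arm.get_image(n)); print(n,arm.camera_params(n))
print(arm.camera_params("wrist"))
print(arm.read_state())
E
```

```text
top {'fov_y': 46.25585634367472, 'cx': 328.6508374421046, 'cy': 236.52517269670747, 'rvec': array([ 2.11310424, -2.15936981,  0.19367324]), 'tvec': array([  25.04984782,  529.3804831 , 1555.32798084])}
side {'fov_y': 50.48586240525739, 'cx': 324.9696243073557, 'cy': 247.22587748366968, 'rvec': array([ 0.61577592, -2.66053199,  1.15886402]), 'tvec': array([ 512.85219806,  213.5690727 , 1359.10523576])}
{'fov_y': 65.70646984690485, 'cx': 322.97547507106543, 'cy': 240.1592472240421, 'tool_from_camera': array([[ 1.33297056e-04, -9.58245156e-01, -2.85947901e-01,
         7.26588532e+01],
       [ 9.99999909e-01,  2.43928094e-04, -3.51273327e-04,
        -9.45307289e-01],
       [ 4.06356691e-04, -2.85947828e-01,  9.58245101e-01,
        -1.43664867e+02],
       [ 0.00000000e+00,  0.00000000e+00,  0.00000000e+00,
         1.00000000e+00]])}
{'clock': 0.1, 'joints': array([ 1.48960333e+00,  3.85486726e-01,  6.80667126e-03, -4.14352926e-04,
       -1.19401241e+00, -2.58587325e-01]), 'joint_vel': array([ 0.00110786, -0.00141059,  0.00273836,  0.00247949,  0.00010958,
       -0.0015898 ]), 'joint_efforts': array([-1.14885061e-04, -3.93316591e+01,  1.88930798e+01,  4.19794276e+00,
       -2.57381485e-03,  3.06086164e-06]), 'position': array([208.12453304, 588.79612113, 230.34706566]), 'ee_rot': array([ 9.85589961e-01, -1.69149322e-01, -1.07833642e-04,  9.61397887e-04]), 'contact_force': array([-1.02755374, -0.66216372, -0.71475414]), 'wrist_torque': array([0.00631165, 0.0535594 , 0.03580198]), 'grasp_force': 0.0, 'gripper_width': 85.44236565538758}
```

View pics/top0.png

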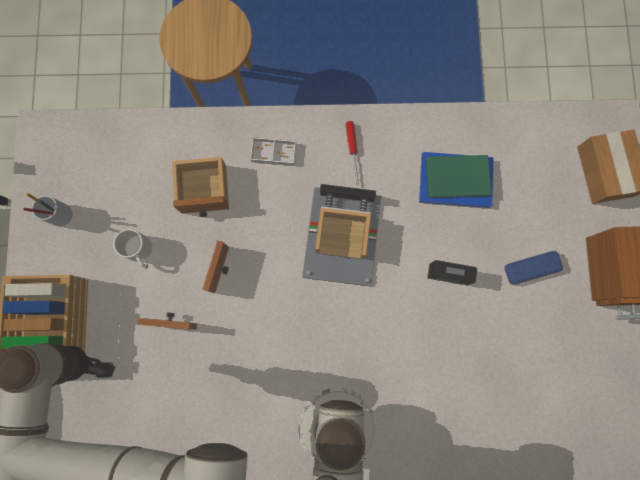

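View pics/side0.png

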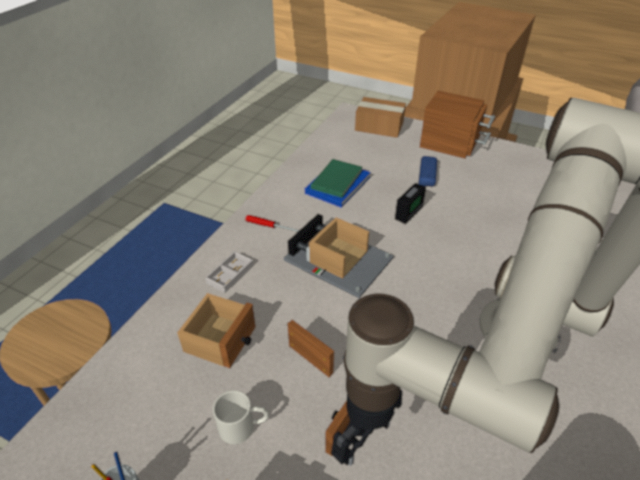

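The side view shows the two loose panels and the jig. In the top view, robot-left is image-left. The panels are at about (215,267) and (167,323), so the rightmost one, at (215,267), is the front. Its knob points image-right at about (226,270). The drawer is at about (343,232), and its open end faces the robot at about row 255.

```bash
cat > h.py <<'E'
import numpy as np,cv2
from scipy.spatial.transform import Rotation as R
def ray(P,uv,st=None):
    "world origin and direction for a pixel (st: state for the wrist camera)"
    f=240/np.tan(np.radians(P['fov_y'])/2); d=(np.array(uv,float)-[P['cx'],P['cy']])/f
    if st is None:
        Rm=cv2.Rodrigues(P['rvec'])[0]; return -Rm.T@P['tvec'],Rm.T@np.r_[d,1]
    r=np.hypot(*d)+1e-12; c=np.r_[d/r*np.sin(r),np.cos(r)]
    T=P['tool_from_camera']; Q=R.from_quat(st['ee_rot']).as_matrix()
    return st['position']+Q@T[:3,3],Q@(T[:3,:3]@c)
def onz(P,uv,z,st=None):
    o,d=ray(P,uv,st); return (o+d*(z-o[2])/d[2])
def proj(P,X,st=None):
    f=240/np.tan(np.radians(P['fov_y'])/2); c0=np.r_[P['cx'],P['cy']]
    if st is None:
        c=cv2.Rodrigues(P['rvec'])[0]@X+P['tvec']; return c0+f*c[:2]/c[2]
    T=P['tool_from_camera']; Q=R.from_quat(st['ee_rot']).as_matrix()
    c=T[:3,:3].T@(Q.T@(np.array(X)-st['position'])-T[:3,3]); r=np.hypot(*c[:2])
    return c0+f*np.arctan2(r,c[2])*c[:2]/r
E
python3 - <<'E'
import cv2
a=cv2.imread("pics/top0.png")[170:310,195:390]
cv2.imwrite("pics/crop0.png",cv2.resize(a,None,fx=4,fy=4,interpolation=cv2.INTER_CUBIC))
E
```

```text
(no output)
```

View pics/crop0.png

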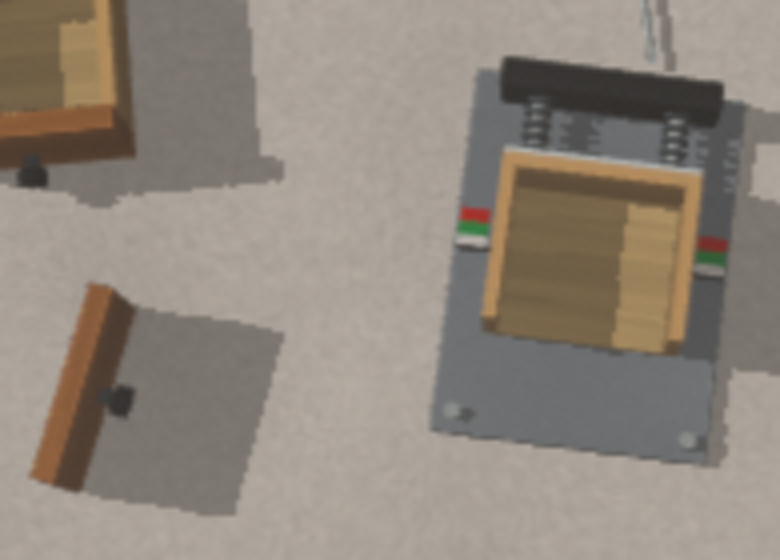

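The crop shows the front's top face with corners at about (88,283), (110,290), (52,487) and (30,478), knob on the right. The drawer rim's near corners are at about (483,318) and (683,342), and its far corners at (505,150) and (702,172). The jig's near corners are at (431,430) and (708,466).

Run:
```python
from bench import arm
from h import *
P=arm.camera_params("top")
g=lambda L,z:[onz(P,(195+u/4-.4,170+v/4-.4),z)[:2].round(1) for u,v in L]
F=g([(88,283),(110,290),(52,487),(30,478)],95)
D=g([(483,318),(683,342),(702,172),(505,150)],92)
J=g([(431,430),(708,466)],12); K=g([(119,400)],35)
for n,L in zip("FDJK",(F,D,J,K)): print(n,L)
n=lambda a,b:(np.linalg.norm(b-a).round(1),np.degrees(np.arctan2(*(b-a)[::-1])).round(1))
print("front c",np.mean(F,0),n(F[0],F[3]),n(F[1],F[2]),n(F[0],F[1]))
print("drawer",n(D[1],D[0]),n(D[2],D[3]),n(D[0],D[3]),n(D[1],D[2]),"mid",(D[0]+D[1])/2)
print("jig",n(J[1],J[0]),(J[0]+J[1])/2)
s=arm.read_state(); print(R.from_quat(s['ee_rot']).as_matrix().round(3), R.from_quat(s['ee_rot']).as_euler('ZYX',True))
```

```text
F [array([517. , 322.6]), array([511.8, 307.5]), array([377.4, 345.3]), array([383.8, 360.3])]
D [array([487.4,  51.5]), array([467.8, -85.6]), array([ 587. , -102.9]), array([605.5,  34. ])]
J [array([418.9,  91.4]), array([ 388.8, -106.7])]
K [array([442.7, 311.1])]
front c [447.5   333.925] (np.float64(138.4), np.float64(164.2)) (np.float64(139.6), np.float64(164.3)) (np.float64(16.0), np.float64(-109.0))
drawer (np.float64(138.5), np.float64(81.9)) (np.float64(138.1), np.float64(82.3)) (np.float64(119.4), np.float64(-8.4)) (np.float64(120.4), np.float64(-8.3)) mid [477.6  -17.05]
jig (np.float64(200.4), np.float64(81.4)) [403.85  -7.65]
[[ 0.943 -0.333 -0.001]
 [-0.333 -0.943 -0.002]
 [ 0.     0.002 -1.   ]] [-1.94767281e+01 -6.45609376e-03  1.79889329e+02]
```

>>> drive_tool(
  targets=[
    [-1,310,160,45,-3.7],
    [-1,310,160,45,-3.7],
    [-1,310,160,45,-3.7],
    [-1,310,160,45,-3.7],
    [-1,310,160,45,-3.7],
    [-1,310,160,45,-3.7],
    [-1,310,160,45,-3.7],
    [-1,310,160,45,-3.7],
    [-1,310,160,45,-3.7],
    [-1,310,160,45,-3.7],
    [-1,310,160,45,-3.7],
  ],
)

```text
clock: 1.2
position: [446.5, 336.2, 186.5]
ee_rot: [0.991, -0.136, 0.0, -0.0]
contact_force: [1.0, 0.0, 0.6]
gripper_width: 85.2
grasp_force: 0.0
```

Run:
```python
from bench import arm
from h import *
s=arm.read_state(); im=arm.get_image("wrist"); cv2.imwrite("pics/w1.png",im)
np.save("w1.npy",np.r_[s['position'],s['ee_rot']])
print(s['position'],R.from_quat(s['ee_rot']).as_euler('ZYX',True),s['contact_force'])
P=arm.camera_params("wrist")
c=np.array([447.5,334]); w=np.array([np.cos(np.radians(164.2)),np.sin(np.radians(164.2))]); nn=np.array([-w[1],w[0]])
for a in(-70,70):
  for b in(-9,9): print(a,b,proj(P,np.r_[c+a*w+b*nn,95],s).round())
```

```text
[446.5277561  336.20240876 186.47566702] [-1.56566002e+01 -4.01664135e-03 -1.79976251e+02] [0.99039098 0.01076111 0.60646267]
-70 -9 [314. 134.]
-70 9 [342. 134.]
70 -9 [314. 333.]
70 9 [339. 333.]
```

View pics/w1.png

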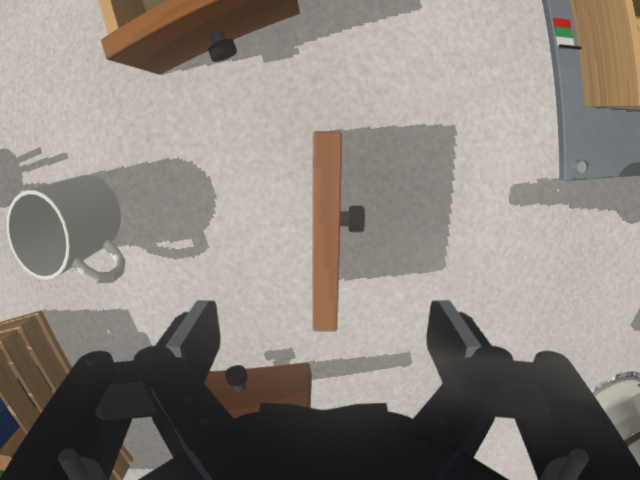

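The panel's top face runs from (314,131) to (337,330), within 2 mm of the prediction. The knob is on the right, and there is free room for the fingers on both sides.

>>> drive_tool(
  targets=[
    [-1,3.6,1.8,50,0],
    [-1,3.6,1.8,90,0],
    [-1,3.6,1.8,120,0],
    [-1,3.6,1.8,134,0],
    [-1,3.6,1.8,134,0],
    [1,3.6,1.8,134,0],
    [1,3.6,1.8,134,0],
    [1,3.6,1.8,134,0],
    [1,3.6,1.8,134,0],
    [1,3.6,1.8,134,0],
    [1,3.6,1.8,134,0],
    [1,3.6,1.8,134,0],
  ],
)

```text
clock: 2.45
position: [450.6, 332.8, 53.2]
ee_rot: [0.991, -0.137, 0.0, -0.001]
contact_force: [-1.8, 0.9, 5.4]
gripper_width: 17.2
grasp_force: 59.5
```

>>> drive_tool(
  targets=[
    [1,0,0,-40,0],
    [1,0,0,-80,0],
    [1,0,0,-110,0],
    [1,0,0,-110,0],
  ],
)

```text
clock: 2.85
position: [452.0, 334.1, 166.6]
ee_rot: [0.991, -0.137, 0.003, -0.004]
contact_force: [0.1, 0.5, -1.3]
gripper_width: 17.4
grasp_force: 59.2
```

>>> drive_tool(
  targets=[
    [1,86.7,334,0,82.5],
    [1,86.7,334,0,82.5],
    [1,86.7,334,0,82.5],
    [1,86.7,334,0,82.5],
    [1,86.7,334,0,82.5],
    [1,86.7,334,0,82.5],
    [1,86.7,334,0,82.5],
    [1,86.7,334,0,82.5],
    [1,86.7,334,0,82.5],
    [1,86.7,334,0,82.5],
    [1,86.7,334,0,82.5],
    [1,86.7,334,0,82.5],
  ],
)

```text
clock: 4.05
position: [442.1, -12.8, 161.3]
ee_rot: [-0.655, 0.756, 0.001, -0.001]
contact_force: [-0.3, 0.3, -2.1]
gripper_width: 17.4
grasp_force: 59.4
```

Run:
```python
from bench import arm
from h import *
s=arm.read_state(); im=arm.get_image("wrist"); cv2.imwrite("pics/w2.png",im)
print(s['position'],R.from_quat(s['ee_rot']).as_euler('ZYX',True),s['contact_force'],s['joints'],s['gripper_width'])
P=arm.camera_params("wrist")
c=np.array([477.6,-17]); y=np.radians(-8.2); e=np.array([np.cos(y),np.sin(y)]); w=np.array([-e[1],e[0]])
for a in(-70,70):
  for b in(0,118): print('drawer',a,b,proj(P,np.r_[c+a*w+b*e,92],s).round())
y=np.radians(R.from_quat(s['ee_rot']).as_euler('ZYX',True)[0]+90);e=np.array([np.cos(y),np.sin(y)]); w=np.array([-e[1],e[0]])
for a in(-70,70):
  for b in(-9,9): print('front',a,b,proj(P,np.r_[s['position'][:2]+a*w+b*e,s['position'][2]-53.2+95],s).round())
```

```text
[442.10014454 -12.78615153 161.32041516] [-9.81748978e+01 -3.71893902e-02  1.79879722e+02] [-0.2738925   0.3178603  -2.07194505] [ 3.40465145e-01  1.44628819e-01 -5.21103558e-01 -5.08323495e-04
 -9.07224517e-01 -4.82831183e-01] 17.387305854480744
drawer -70 0 [260. 138.]
drawer -70 118 [ 88. 151.]
drawer 70 0 [271. 351.]
drawer 70 118 [119. 341.]
front -70 -9 [357. 139.]
front -70 9 [291. 139.]
front 70 -9 [344. 484.]
front 70 9 [303. 484.]
```

View pics/w2.png

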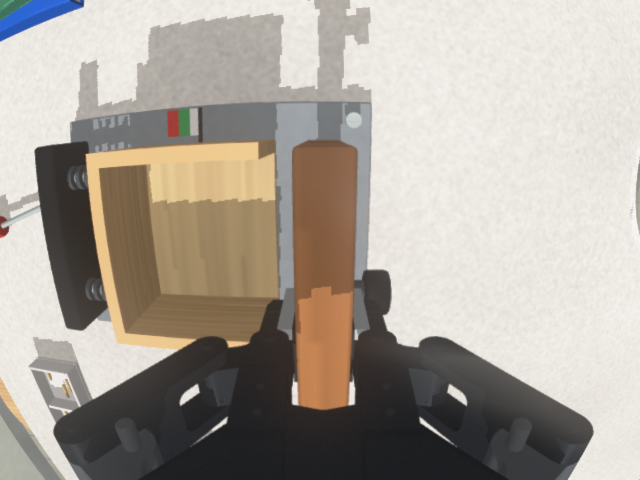

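The picture shows the front held above the ledge with its knob outward, on the right at (377,290). The drawer's near right rim corner is at about (259,143) and the front's right end at row ~149. The ends can be compared once the heights are alike, so I lower to just above the ledge.

>>> drive_tool(
  targets=[
    [1,0,0,40,0],
    [1,0,0,75,0],
    [1,0,0,90,0],
    [1,0,0,93,0],
    [1,0,0,93,0],
  ],
)

```text
clock: 4.6
position: [443.0, -12.5, 69.1]
ee_rot: [-0.655, 0.756, 0.0, -0.0]
contact_force: [0.4, 1.3, -1.4]
gripper_width: 17.6
grasp_force: 59.4
```

Run:
```python
from bench import arm
from h import *
s=arm.read_state(); im=arm.get_image("wrist"); cv2.imwrite("pics/w3.png",im)
cv2.imwrite("pics/w3c.png",cv2.resize(im[60:260,60:400],None,fx=2.3,fy=2.3,interpolation=cv2.INTER_CUBIC))
t=arm.get_image("top")
cv2.imwrite("pics/t3.png",t)
np.save("w3.npy",np.r_[s['position'],s['ee_rot']])
print(s['position'],R.from_quat(s['ee_rot']).as_euler('ZYX',True),s['contact_force'])
```

```text
[442.99894939 -12.51491549  69.1415099 ] [-9.82000108e+01 -3.21816319e-02  1.79963659e+02] [ 0.36588015  1.28452049 -1.38564183]
```

View pics/w3c.png

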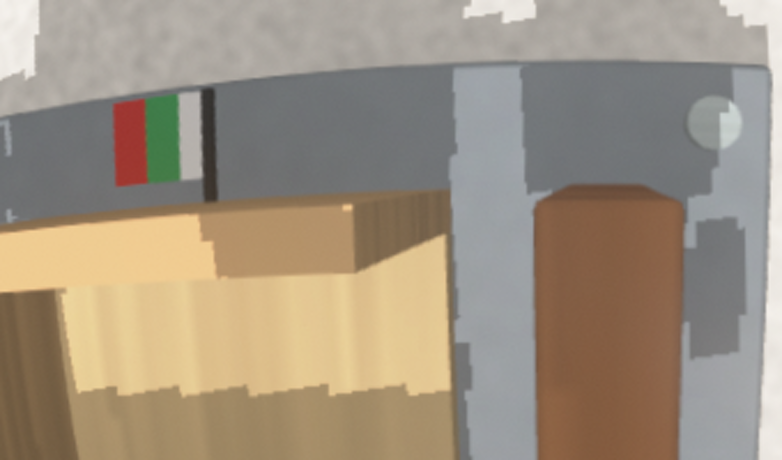

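Run:
```python
from bench import arm
from h import *
a=np.load("w3.npy"); s=dict(position=a[:3],ee_rot=a[3:]); P=arm.camera_params("wrist")
y=np.radians(-8.2); e=np.array([np.cos(y),np.sin(y)]); w=np.array([-e[1],e[0]]); c=np.array([477.6,-17])
def q(n,u,v,z):
    p=onz(P,(u/2.3+60-.3,v/2.3+60-.3),z,s)[:2]; print(n,p.round(1),'in drawer frame',((p-c)@e).round(1),((p-c)@w).round(1))
q('rim near',352,205,92); q('rim along',210,212,92); q('rim far',10,230,92); q('near foot',450,190,12); q('rim inner near',357,271,92)
q('pointer',209,90,12);q('front top in',536,203,110.9); q('front top out',685,203,110.9); q('front top in2',540,455,110.9); q('front bot',575,184,15.9)
print('tcp',(s['position'][:2]-c)@e,(s['position'][:2]-c)@w)
```

```text
rim near [469.7 -84.3] in drawer frame 1.8 -67.7
rim along [492.5 -87.9] in drawer frame 24.8 -68.1
rim far [532.1 -94.1] in drawer frame 65.0 -68.5
near foot [469.7 -84. ] in drawer frame 1.7 -67.5
rim inner near [470.8 -74.7] in drawer frame 1.5 -58.1
pointer [ 526.5 -121.3] in drawer frame 63.3 -96.3
front top in [441.7 -80.5] in drawer frame -26.5 -68.0
front top out [424.2 -78. ] in drawer frame -44.1 -68.0
front top in2 [446.2 -49.4] in drawer frame -26.4 -36.5
front bot [440.3 -80.7] in drawer frame -27.9 -68.4
tcp -34.887000278302615 -0.49588091629423303
```

View pics/w3.png

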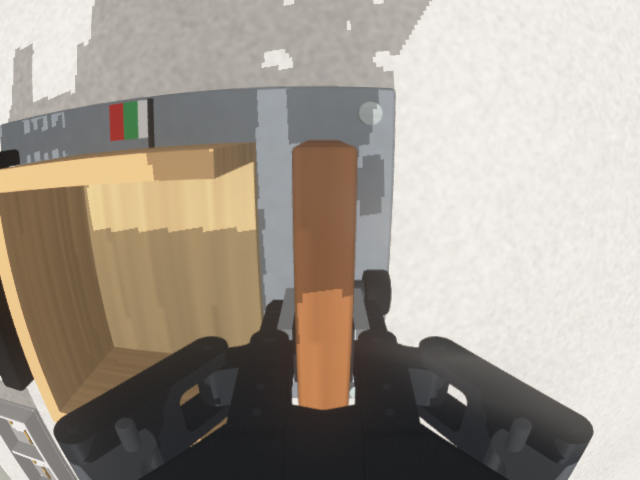

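The right ends agree within 0.4 mm: the front is at -68.0 and the drawer at -67.7 laterally. The gap to the drawer is about 28 mm, and yaw needs about +0.4° of roll. Next I lower to touch the ledge.

>>> drive_tool(
  targets=[
    [1,-0.4,0,1.5,0.4],
    [1,-0.4,0,2.5,0.4],
    [1,-0.4,0,3.2,0.4],
    [1,-0.4,0,3.2,0.4],
    [1,-0.4,0,3.2,0.4],
  ],
)

```text
clock: 5.2
position: [443.0, -12.2, 66.2]
ee_rot: [-0.652, 0.759, -0.0, 0.0]
contact_force: [-0.0, 0.4, -2.7]
gripper_width: 17.2
grasp_force: 59.4
```

>>> drive_tool(
  targets=[
    [1,0,0,0.6,0],
    [1,0,0,0.6,0],
    [1,0,0,0.6,0],
  ],
)

```text
clock: 5.5
position: [442.9, -12.2, 65.5]
ee_rot: [-0.652, 0.759, 0.0, -0.0]
contact_force: [0.8, 0.0, -2.1]
gripper_width: 17.4
grasp_force: 59.4
```

>>> drive_tool(
  targets=[
    [1,0,0,0.5,0],
    [1,0,0,0.5,0],
    [1,0,0,0.5,0],
  ],
)

```text
clock: 5.8
position: [443.0, -12.2, 65.2]
ee_rot: [-0.652, 0.759, -0.0, 0.0]
contact_force: [-0.7, -0.1, -0.3]
gripper_width: 17.3
grasp_force: 59.7
```

The front just touches the ledge. Now I close the gap and begin pressing.

>>> drive_tool(
  targets=[
    [1,0,-8,0,0],
    [1,0,-16,0,0],
    [1,0,-22,0,0],
    [1,0,-26,0,0],
    [1,0,-29,0,0],
    [1,0,-32,0,0],
    [1,0,-34,0,0],
    [1,0,-34,0,0],
    [1,0,-34,0,0],
  ],
)

```text
clock: 6.7
position: [474.1, -17.8, 65.2]
ee_rot: [-0.652, 0.758, 0.002, -0.003]
contact_force: [-8.8, 2.4, 11.3]
gripper_width: 16.9
grasp_force: 61.3
```

Run:
```python
from bench import arm
from h import *
s=arm.read_state(); im=arm.get_image("wrist"); cv2.imwrite("pics/w4.png",im)
np.save("w4.npy",np.r_[s['position'],s['ee_rot']])
print(s['position'],R.from_quat(s['ee_rot']).as_euler('ZYX',True),s['contact_force'],s['wrist_torque'])
```

```text
[474.08730038 -17.78278276  65.16136017] [-9.86548932e+01 -1.14356857e-01  1.79668875e+02] [-8.81953601  2.44757668 11.29214009] [0.94261765 2.78321653 0.27664891]
```

View pics/w4.png

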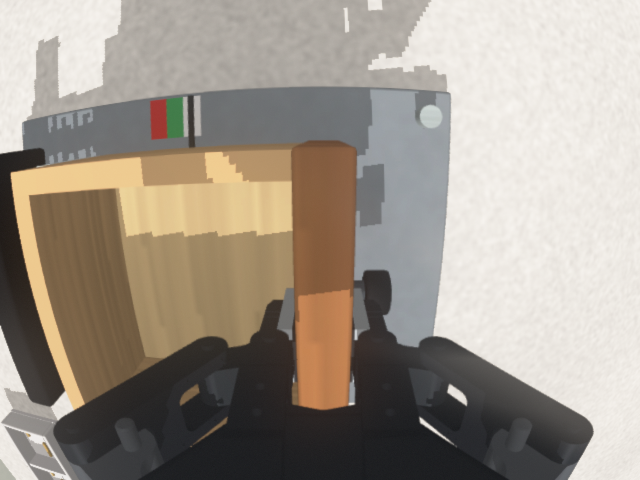

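The pointer at (191,120) is in the white, about 5 mm in, and the right ends line up near row 147. There is about 12 N of load on the ledge, so I ease up a little and press on.

>>> drive_tool(
  targets=[
    [1,0,0,-0.6,0],
    [1,0,-2,-0.6,0],
    [1,0,-4,-0.6,0],
    [1,0,-6,-0.6,0],
    [1,0,-8,-0.6,0],
    [1,0,-9.5,-0.6,0],
    [1,0,-9.5,-0.6,0],
    [1,0,-9.5,-0.6,0],
  ],
)

```text
clock: 7.55
position: [480.1, -19.3, 65.2]
ee_rot: [-0.652, 0.758, 0.004, -0.005]
contact_force: [-14.9, 6.7, 15.2]
gripper_width: 17.4
grasp_force: 62.0
```

Run:
```python
from bench import arm
from h import *
s=arm.read_state(); im=arm.get_image("wrist"); cv2.imwrite("pics/w5.png",im)
np.save("w5.npy",np.r_[s['position'],s['ee_rot']])
cv2.imwrite("pics/w5c.png",cv2.resize(im[70:270,100:440],None,fx=2.3,fy=2.3,interpolation=cv2.INTER_CUBIC))
print(s['position'],R.from_quat(s['ee_rot']).as_euler('ZYX',True),s['contact_force'],s['wrist_torque'])
```

```text
[480.1284653  -19.27160938  65.19164789] [-98.62994906  -0.2086128  179.27641353] [-14.92582523   6.7430293   15.245151  ] [2.15325441 4.63992397 0.51298026]
```

View pics/w5c.png

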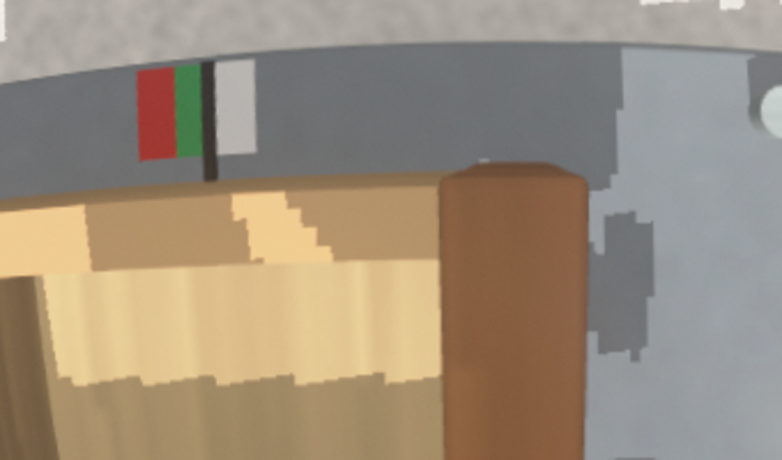

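The pointer (crop x≈209) is at the start of the green, about 11.5 mm in. The right ends are flush and the inner face meets the drawer. The ledge still carries about 15 N, so I ease the tool up in small steps.

>>> drive_tool(
  targets=[
    [1,0,0,-0.5,0],
    [1,0,0,-0.5,0],
    [1,0,0,-1,0],
    [1,0,0,-1,0],
    [1,0,0,-1,0],
  ],
)

```text
clock: 8.1
position: [480.6, -19.4, 65.2]
ee_rot: [-0.652, 0.758, 0.003, -0.005]
contact_force: [-11.0, 5.0, 6.1]
gripper_width: 17.3
grasp_force: 60.7
```

>>> drive_tool(
  targets=[
    [1,0,-0.8,-0.3,0],
    [1,0,-1.6,-0.5,0],
    [1,0,-1.6,-0.5,0],
    [1,0,-1.6,-0.5,0],
    [1,0,-1.6,-0.5,0],
  ],
)

```text
clock: 8.6
position: [481.9, -19.6, 65.2]
ee_rot: [-0.652, 0.758, 0.004, -0.005]
contact_force: [-10.7, 4.3, 3.9]
gripper_width: 17.2
grasp_force: 60.4
```

Run:
```python
from bench import arm
from h import *
s=arm.read_state(); im=arm.get_image("wrist"); sd=arm.get_image("side"); t=arm.get_image("top")
np.save("w6.npy",np.r_[s['position'],s['ee_rot']])
A=cv2.resize(im[70:270,100:440],None,fx=2.3,fy=2.3,interpolation=cv2.INTER_CUBIC)[:,:400]
B=cv2.resize(sd[200:315,270:370],None,fx=4,fy=4,interpolation=cv2.INTER_CUBIC)
A2=cv2.resize(im[70:270,100:440],None,fx=2.3,fy=2.3,interpolation=cv2.INTER_CUBIC)
B=B[:460,:400]; cv2.imwrite("pics/w6.png",np.hstack([A2[:, 120:520],B]))
print(s['position'],R.from_quat(s['ee_rot']).as_euler('ZYX',True),s['contact_force'],s['wrist_torque'])
```

```text
[481.91500347 -19.55450024  65.24048393] [-98.64523421  -0.18913676 179.29737823] [-10.7325481   4.2999984   3.8689849] [1.60352961 3.13999517 0.63514058]
```

View pics/w6.png

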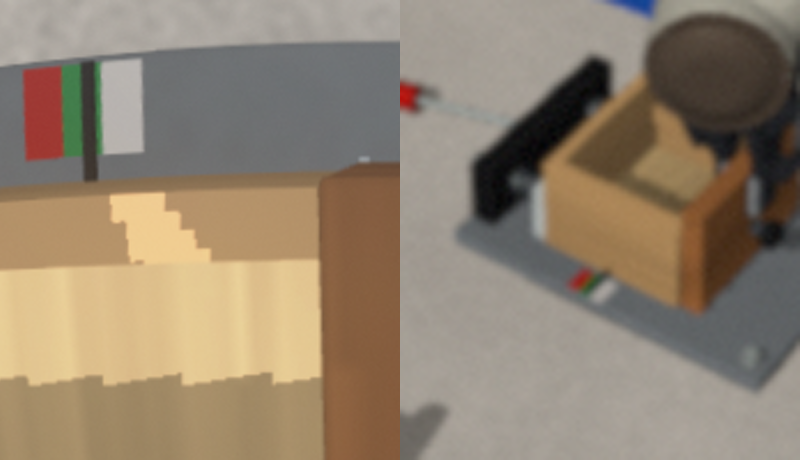

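The pointer is at about 13 mm, inside the green. The side view shows the left end flush and the front against the drawer's end. I add a touch more push for margin, then do the final check.

>>> drive_tool(
  targets=[
    [1,0,-0.7,0,0],
    [1,0,-1.4,0,0],
    [1,0,-1.4,0,0],
    [1,0,-1.4,0,0],
    [1,0,-1.4,0,0],
    [1,0,-1.4,0,0],
  ],
)

```text
clock: 9.35
position: [482.8, -19.7, 65.2]
ee_rot: [-0.652, 0.758, 0.004, -0.006]
contact_force: [-12.3, 5.4, 5.1]
gripper_width: 17.0
grasp_force: 60.5
```

Run:
```python
from bench import arm
from h import *
s=arm.read_state(); im=arm.get_image("wrist"); P=arm.camera_params("wrist")
print(s['position'],s['contact_force'],s['clock'])
y=np.radians(-8.5); e=np.array([np.cos(y),np.sin(y)]); w=np.array([-e[1],e[0]]); c=np.array([477.6,-17])
f=lambda u,v,z:[((onz(P,(u,v),z,s)[:2]-c)@k).round(1) for k in(e,w)]
k=2.3
# previous crop (same geometry): rim outer line near the front, front top corner
print('rim',f(100+440/k,70+178/k,92),'front',f(100+445/k,70+181/k,107),f(100+585/k,70+181/k,107))
A=cv2.resize(im[70:270,100:440],None,fx=k,fy=k,interpolation=cv2.INTER_CUBIC)
cv2.imwrite("pics/w7.png",A)
h=cv2.cvtColor(A,cv2.COLOR_BGR2HSV)[75:140,100:280]
print(''.join('R' if S>110 and (H<10 or H>170) else 'G' if S>80 and 40<H<90 else 'k' if V<70 else 'W' if V>150 and S<40 else '.' for H,S,V in np.median(h,0).astype(int)))
```

```text
[482.82276066 -19.71475911  65.24840304] [-12.29422002   5.38682536   5.08885717] 9.35
rim [np.float64(15.8), np.float64(-68.9)] front [np.float64(14.1), np.float64(-69.1)] [np.float64(-2.5), np.float64(-69.0)]
................................................RRRRRRRRRRRRRRRRRRRRRRRRRRRRRRRRRRRRR.GGGGGGGGGGGGGGG..kkkkkkkkkkk.GGGGGGGGG.WWWWWWWWWWWWWWWWWWWWWWWWWWWWWWWWWWWWWWWWW..............
```

View pics/w7.png

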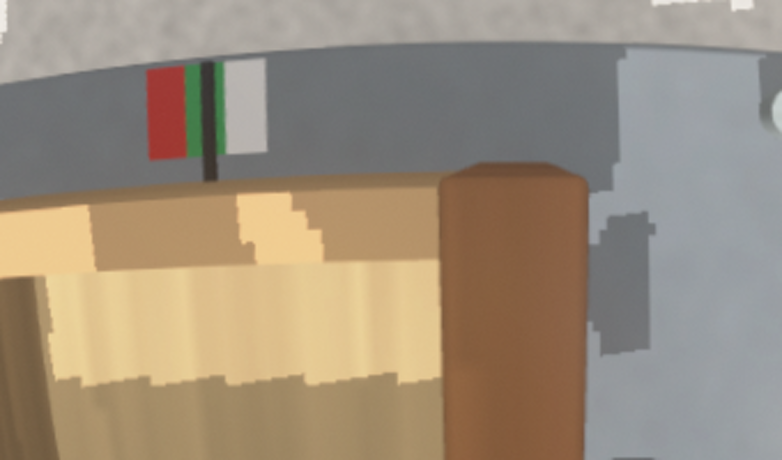

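The pointer (crop x≈208) is at about 14 mm, in the middle of the green. The ends are flush within about 0.3 mm, with the front seated on the ledge and the push steady at about 13 N. Handing in.

```bash
python3 -c "
from bench import arm
print(arm.job_done())"
```

```text
the job is handed in; nothing more can be done
None
```

The job is handed in: the arm still holds the front knob outwards against the drawer, ends flush within about 0.3 mm, underside on the jig's ledge, with a steady push of about 13 N and the pointer I could see at about 14 mm, mid-green; the tool leaned about 0.7° under load, and I did not check separately for a gap at the front's lower edge.

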